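# Bring the tealight round to the front of the carousel

## Robot

A 7-joint arm with a two-finger parallel gripper is mounted at the origin on the work surface. World frame = base frame: x ahead of the robot, y to its left, z up, the work surface at z = 0. Lengths are in mm, angles in rad, forces in N, time in s.
With the tool pointing down it reaches from about 400 to 850 mm from the base axis. Payload 4.5 kg.
Tool frame: the origin (TCP) lies at the very end of the fingers, on their centre line; the grasp point (between the pads) lies 19 mm behind it; z points along the fingers, y is the line along which they close (so a half turn about z gives the same grasp; the last joint's range is limited). The gripper opens to 85 mm and grips with 20 to 120 N. Pads are 22 mm wide; open, the fingers measure 114 mm over their backs; the gripper's body (76 mm by 85 mm) begins 54 mm behind the grasp point. The pads swing forward as they close: fully open they stand 13 mm farther back than shut.
Start: joints at [1.229, 0.689, -0.195, 1.565, 0.157, 0.902, -0.215], TCP at [229.417, -581.4, 192.917] pointing down, gripper open.
Joint ranges: [-3.01, 3.01], [-0.46, 2.08], [-1.47, 1.51], [0.13, 2.56], [-1, 4.14], [0.04, 2.09], [-2.66, 2.66]. Speed limits (rad/s): [2.57, 2.57, 3.14, 3.14, 3.14, 3.14, 3.14].

## Interface

Orientations are given as a unit quaternion [x, y, z, w].
In Python, from plant import * gives the robot as it stands.
- The arm moves only by the tool step_arm, never from a script. Its argument "commands" is a list of rows, each an object with "hand": the finger opening in cm, from 0 to 8.54; "linear": the shift along the tool's x, y, z in cm, a list of three; "dr": the turn, a rotation vector about the tool's x, y, z in rad, a list of three. In form: [{"hand": hand, "linear": [tx, ty, tz], "dr": [wx, wy, wz]}, ...]. A call has exactly 10 rows; each row is the pose to reach, as a shift and turn from the pose commanded when the call began, along the tool's axes at that moment; what a row does not reach only later rows make up. A row lasts 1/10 s, in which the tool goes at most 50 mm and 8.59 degrees, less where a joint would pass 70% of its speed; a pose out of reach is approached as far as the arm can. A call with a gripper value outside its range is refused whole. The fingers move at their own pace and stop on an object; "squeeze" is the grip in N (left out, the last holds). Time passes only in rows, so rows that repeat a pose let the fingers close, or fill a call up. It gives the time, the measured TCP pose, the force, the opening and the grip force at its end, in the units of the state.
- get_state(): the state, without advancing time (a new reading comes with each control period).
- grab_frame(name): name is "side" or "top"; returns the picture (420x560x3 uint8, red, green, blue); there is no depth.
- camera_params(name): a dict with "camera_matrix" (3x3 intrinsics, pixels), "k1" (the pictures are not rectified: a ray, as slopes to the right and down, at radius r is drawn at 1 + k1 r^2 times it, then the intrinsics apply), "extrinsics" (4x4, takes a point from camera to world coordinates). Camera axes: x right, y down, z forward; pixel columns grow to the right and rows downward; lengths in mm; the calibration is good to about 2 mm. A picture is of the moment at which its call begins. camera_params takes no time and is no camera call.
- close_job(): hands the job in; it is judged then, once.
The state is a dict: "time_s": time; "joints": joint angles; "joint_velocities": joint speeds; "tau": joint torques, N m; "tcp_pos": TCP position; "ee_rot": TCP orientation; "contact_force": force on the tool from outside, world axes, zero at the start; "torque": the same for the moment, N m; "width": opening from 0.0 (shut) to 1.0 (fully open); "gripper_force": force on a finger pad.
Only numpy, scipy, OpenCV 4.12 (cv2) and the standard library are available. Lean on these libraries where they do the work, as an engineer would, in place of code of your own. Each camera call takes 0.05 s, during which the arm holds its last target. There are 200 camera calls.

## Task

Turn the round carousel on the window sill by pushing the pegs on its rim with closed fingertips, until the glass tealight cup with the red candle faces front, lined up with the brass arrow on the carousel's foot. Do not touch or lift anything that stands on the carousel, leave the menorah where it is, and leave the carousel at rest.

Things in the scene. Friction and masses are not known exactly. Their poses are not given: they have to be found in the camera images.
- hub (a point): centre of the carousel's turning plate, on its axis, at the level of the plate's top (28 mm above the sill). The plate is a light wooden disc 250 mm across and 14 mm thick (from 14 to 28 mm above the sill) that turns either way about the vertical, without end stops in reach; it stays where it is left (friction: a push of about 1 N at a peg turns it, and it does not coast). Its point axes turn with the plate. The carousel cannot be lifted or shifted, only turned
- peg (a point): half-way up one of the eight equal upright brass pegs on the plate's rim. Each peg is 14 mm in diameter, rises 28 mm above the plate (from 28 to 56 mm above the sill) and has its centre 113 mm from the axis; they stand every 45 degrees. This peg is 22.5 degrees anticlockwise (seen from above) from the tealight cup's place, so the cup's place lies midway between two pegs
- turntable (a joint): turning angle of the plate in rad, 0 at the start whatever the position, growing anticlockwise seen from above
- arrow_tip (a point): tip of the flat brass arrow on the fixed dark wooden foot's tongue, 135 mm from the axis and 10 mm above the sill. The arrow marks the front: it points at the axis. The tongue is 36 mm wide, reaches to 185 mm from the axis and is low (at most 10 mm above the sill)
- front_spot (a point): fixed point on the line from the arrow to the axis, 62 mm from the axis, at plate-top level: where the tealight cup's centre is to come
- cup: clear glass tealight cup, 52 mm across the rim and 45 mm high, with a red-topped tealight in it, loose on the plate with its centre 62 mm from the axis; origin at the centre of its underside
- bowl: white porcelain bowl, 66 mm across and 34 mm high, loose on the plate with its centre 62 mm from the axis; origin at the centre of its underside
- dreidel: small wooden dreidel lying on its side, loose on the plate, 60 mm long (along its x) and 28 mm high, its square body 62 mm from the axis; origin under the middle of its square body
- lighter: black plastic lighter with a steel head lying flat, loose on the plate, 60 mm long (along its x), 24 mm wide and 12 mm high, its middle 62 mm from the axis; origin under its middle
- menorah: brass-look menorah with nine candle cups, loose on the sill beyond the carousel on the left, 234 mm wide (along its y), 211 mm high, foot 110 mm across; origin at the centre of its underside
There are look-alikes about, which are no part of the job. There is more than one size of the dreidel; the job needs the middle-sized.

How it is judged (in metres and radians):
On the way:
1. the carousel is pushed round ((value of joint turntable above 0.15 rad or value of joint turntable below -0.15 rad) and contact force between the fingers and turntable above 0.2 N), for 0.1 s.
At the end, for the whole second after the job is handed in: the tealight cup stands upright with its centre within 8 mm of the front spot (about 7 degrees of turn), the carousel is at rest, the cup, bowl, dreidel and lighter all stand on the plate within 20 mm of their distance from the axis, and the menorah stands within 20 mm of its place (horizontal distance between cup and front_spot below 0.008 m and velocity of joint turntable between -0.05 and 0.05 rad/s and angle between each of cup, menorah's own z axis and vertical below 0.1 rad and height (world z) of each of cup, bowl, dreidel, lighter above 0.02 m and linear speed of each of cup, bowl, dreidel, lighter below 0.03 m/s and horizontal distance between cup and hub between 0.042 and 0.082 m and horizontal distance between bowl and hub between 0.042 and 0.082 m and horizontal distance between dreidel and hub between 0.042 and 0.082 m and horizontal distance between lighter and hub between 0.042 and 0.082 m and distance of menorah from where it was at the start of the episode below 0.02 m); the robot touches nothing.
It fails at once if the robot touches the cup, bowl, dreidel or lighter (contact force between any of the fingers, the arm and cup above 0.5 N or contact force between any of the fingers, the arm and bowl above 0.5 N or contact force between any of the fingers, the arm and dreidel above 0.5 N or contact force between any of the fingers, the arm and lighter above 0.5 N).
It fails at once if the cup, bowl, dreidel or lighter is lifted (height (world z) of any of cup, bowl, dreidel, lighter above 0.045 m).
It fails at once if the menorah is knocked or moved (distance of menorah from where it was at the start of the episode above 0.02 m or angle between menorah's own z axis and vertical above 0.2 rad).
It also fails if it takes over 61 s, if anything falls off the work surface, if the arm or the gripper's body presses on something with over 40 N, if the wrist force passes 120 N, or if a joint passes its speed limit or range.

## Working session

There is one attempt and no reset: what is moved stays moved. The work goes in short steps, Python scripts to look and compute and a tool call to move; the robot and the scene stay as the last step left them, time stands still between calls to the robot, and variables do not carry over. Pictures are saved under pics/ and viewed, at most 10 in all, crops included, and the job is handed in when it is done.

Besides the shell and the picture viewer there is one more tool, called after "Call:" in YAML: its name, and indented under it one key for each argument. step_arm: Moves the arm, as the interface text tells. Its arguments: {"type":"object","properties":{"commands":{"type":"array","items":{"type":"object","properties":{"hand":{"type":"number"},"linear":{"type":"array","items":{"type":"number"}},"dr":{"type":"array","items":{"type":"number"}}}}},"squeeze":{"type":"number"}},"required":["commands"]}

```bash
mkdir -p pics
python3 - <<'E'
from plant import *
import cv2
for n in("top","side"):
    cv2.imwrite(f"pics/{n}0.png",cv2.cvtColor(grab_frame(n),cv2.COLOR_RGB2BGR)); print(n,camera_params(n))
s=get_state();print(s["time_s"],s["tcp_pos"],s["ee_rot"])
E
```

```text
top {'camera_matrix': array([[391.74347848,   0.        , 273.07360554],
       [  0.        , 391.74347848, 206.96722944],
       [  0.        ,   0.        ,   1.        ]]), 'k1': 0.019938428789286432, 'extrinsics': array([[-1.55463674e-02, -9.86255429e-01,  1.64494803e-01,
         3.88856525e+02],
       [-9.99746614e-01,  1.80110330e-02,  1.35022557e-02,
         1.00511316e+02],
       [-1.62793943e-02, -1.64243211e-01, -9.86285531e-01,
         9.03000149e+02],
       [ 0.00000000e+00,  0.00000000e+00,  0.00000000e+00,
         1.00000000e+00]])}
side {'camera_matrix': array([[480.84891086,   0.        , 273.60932047],
       [  0.        , 480.84891086, 214.87247232],
       [  0.        ,   0.        ,   1.        ]]), 'k1': -0.041170743627383585, 'extrinsics': array([[-8.98229707e-01, -2.80548547e-01,  3.38342883e-01,
         2.65164209e+02],
       [-4.39195165e-01,  6.02782602e-01, -6.66153693e-01,
         6.88880171e+02],
       [-1.70587525e-02, -7.46957595e-01, -6.64652805e-01,
         6.15240310e+02],
       [ 0.00000000e+00,  0.00000000e+00,  0.00000000e+00,
         1.00000000e+00]])}
0.1 [ 229.06729643 -580.78755973  192.14287167] [ 9.82397401e-01  1.86800936e-01 -2.28102880e-04 -8.39723650e-04]
```

View pics/top0.png

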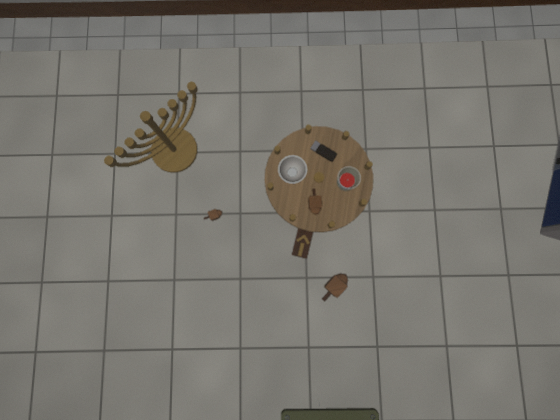

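View pics/side0.png

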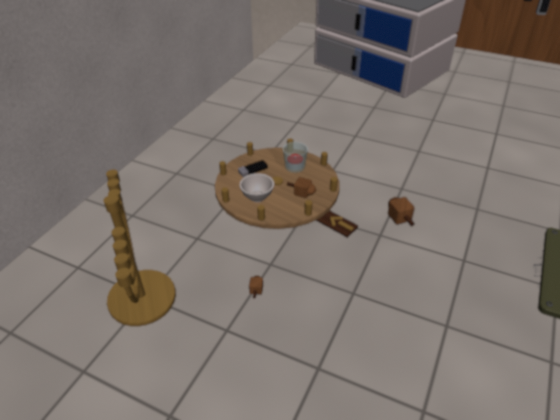

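```bash
cat > h.py <<'E'
from plant import *
import cv2, numpy as np
from scipy.optimize import least_squares
def proj(P,n="top"):
    c=camera_params(n);E=np.linalg.inv(c["extrinsics"]);q=np.atleast_2d(P)@E[:3,:3].T+E[:3,3]
    return cv2.projectPoints(q,np.zeros(3),np.zeros(3),c["camera_matrix"],np.array([c["k1"],0,0,0,0]))[0][:,0]
def unproj(px,z,n="top"):
    c=camera_params(n);E=c["extrinsics"]
    u=cv2.undistortPoints(np.array(px,float).reshape(-1,1,2),c["camera_matrix"],np.array([c["k1"],0,0,0,0]))[:,0]
    d=np.c_[u,np.ones(len(u))]@E[:3,:3].T
    return E[:3,3]+d*((z-E[2,3])/d[:,2])[:,None]
def ring(hub,ph,z=42):
    a=ph+np.arange(8)*np.pi/4
    return np.c_[hub[0]+113*np.cos(a),hub[1]+113*np.sin(a),np.full(8,z)]
def save(name,n="top",box=None,k=1):
    im=cv2.cvtColor(grab_frame(n),cv2.COLOR_RGB2BGR)
    if box: im=im[box[1]:box[3],box[0]:box[2]]
    cv2.imwrite("pics/"+name,cv2.resize(im,None,fx=k,fy=k,interpolation=cv2.INTER_CUBIC))
E
python3 - <<'E'
from h import *
px=np.array([(308,129),(346,135),(369,165),(363,202),(332,224),(293,217),(270,187),(277,150)])
w=unproj(px,42);h0=w.mean(0)
def f(p): 
    q=proj(ring(p,p[2])); return np.concatenate([px[i]-q[np.argmin(((q-px[i])**2).sum(1))] for i in range(8)])
a=np.arctan2(*(w[0]-h0)[[1,0]])
r=least_squares(f,[h0[0],h0[1],a]);print(r.x,np.degrees(r.x[2])%45,r.fun.round(1))
print("arrow",unproj([(304,235),(299,256)],10))
print("cup",unproj([(347,180),(349,178)],35))
save("c.png",box=(250,110,400,270),k=3.7)
E
```

```text
[6.02106920e+02 6.22850533e+00 2.02310903e-01] 11.591560880408824 [-0.1  0.   0.5  0.   0.5  0.1 -0.2 -0.   0.3 -0.3 -0.  -0.6 -0.7  0.6
 -0.3  0.1]
arrow [[471.70129686  43.21604597  10.        ]
 [424.35855042  55.87231599  10.        ]]
cup [[592.44440603 -55.9045922   35.        ]
 [596.99627775 -60.62730387  35.        ]]
```

View pics/c.png

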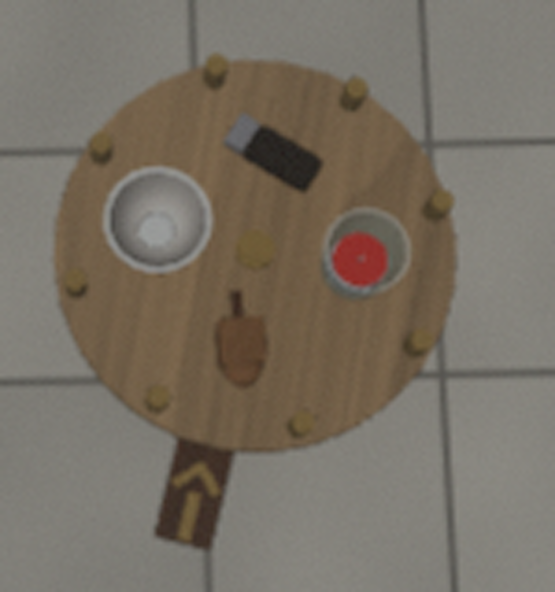

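Arrow choice: the only tongue is at (303,243). The only red candle cup is at (347,180). The middle dreidel is the one on the plate at (315,203); the look-alikes at (214,214) small and (337,286) large aren't needed. The crop confirms the cup is midway between the pegs at px (369,165) and (363,202), so the plate must turn about -95°.

```bash
cat >> h.py <<'E'
HUB=np.array([602.1,6.2])
def at(R,deg): return HUB+R*np.array([np.cos(np.radians(deg)),np.sin(np.radians(deg))])
def rel(s,t):
    "s,t=(x,y,z,theta deg of tool x); tool shift cm and turn about tool z"
    a=np.radians(s[3]);d=np.subtract(t[:3],s[:3])
    return np.round([(d[0]*np.cos(a)+d[1]*np.sin(a))/10,(d[0]*np.sin(a)-d[1]*np.cos(a))/10,-d[2]/10,-np.radians(t[3]-s[3])],2)
E
python3 - <<'E'
from h import *
s=(229.4,-581.4,192.9,21.5)
g=(*at(119,-56),150,124)
print(g,rel(s,g))
E
```

```text
(np.float64(668.6439555130189), np.float64(-92.45547113404996), 150, 124) [ 58.79 -29.39   4.29  -1.79]
```

Call:
step_arm:
  commands:
    - {"hand": 0, "linear": [3, -1.5, 0], "dr": [0, 0, -0.09]}
    - {"hand": 0, "linear": [6, -3, 0], "dr": [0, 0, -0.18]}
    - {"hand": 0, "linear": [9, -4.5, 0], "dr": [0, 0, -0.27]}
    - {"hand": 0, "linear": [12, -6, 0], "dr": [0, 0, -0.36]}
    - {"hand": 0, "linear": [15, -7.5, 0], "dr": [0, 0, -0.45]}
    - {"hand": 0, "linear": [18, -9, 0], "dr": [0, 0, -0.54]}
    - {"hand": 0, "linear": [21, -10.5, 0], "dr": [0, 0, -0.63]}
    - {"hand": 0, "linear": [24, -12, 0], "dr": [0, 0, -0.72]}
    - {"hand": 0, "linear": [27, -13.5, 0], "dr": [0, 0, -0.81]}
    - {"hand": 0, "linear": [30, -15, 0], "dr": [0, 0, -0.9]}

```text
time_s: 1.15
tcp_pos: [454.0, -330.7, 192.7]
ee_rot: [0.802, 0.597, -0.0, -0.0]
contact_force: [0.3, 0.4, -0.7]
width: 0.002
gripper_force: 0.0
```

```bash
cat >> h.py <<'E'
def pose():
    from scipy.spatial.transform import Rotation as Ro
    s=get_state();M=Ro.from_quat(s["ee_rot"]).as_matrix()
    print("t",s["time_s"],"tcp",np.round(s["tcp_pos"],1),"th",np.degrees(np.arctan2(M[1,0],M[0,0])).round(1),"zax",M[:,2].round(3),"F",np.round(s["contact_force"],1),"w",s["width"],"j",np.round(s["joints"],2))
E
python3 -c "
from h import *
pose()
s=(229.4,-581.4,192.9,21.5);a=np.radians(21.5)
c=(229.4+300*np.cos(a)-150*np.sin(a),-581.4+300*np.sin(a)+150*np.cos(a),192.9,21.5+np.degrees(.9))
print(c,rel(c,(*at(119,-56),130,124)))"
```

```text
t 1.15 tcp [ 454.  -330.7  192.7] th 73.3 zax [-0.  0. -1.] F [ 0.3  0.4 -0.7] w 0.0017673126323128957 j [ 0.8   0.63 -0.43  1.75  0.34  0.83 -0.07]
(np.float64(453.55008638596274), np.float64(-331.8869967854071), 192.9, np.float64(73.0662015617741)) [29.17 13.6   6.29 -0.89]
```

Call:
step_arm:
  commands:
    - {"hand": 0, "linear": [2.9, 1.36, 0], "dr": [0, 0, -0.09]}
    - {"hand": 0, "linear": [5.8, 2.7, 0], "dr": [0, 0, -0.18]}
    - {"hand": 0, "linear": [8.8, 4.1, 0], "dr": [0, 0, -0.27]}
    - {"hand": 0, "linear": [11.7, 5.4, 0], "dr": [0, 0, -0.36]}
    - {"hand": 0, "linear": [14.6, 6.8, 1], "dr": [0, 0, -0.45]}
    - {"hand": 0, "linear": [17.5, 8.2, 2], "dr": [0, 0, -0.54]}
    - {"hand": 0, "linear": [20.4, 9.5, 3], "dr": [0, 0, -0.63]}
    - {"hand": 0, "linear": [23.3, 10.9, 4], "dr": [0, 0, -0.72]}
    - {"hand": 0, "linear": [26.3, 12.2, 5], "dr": [0, 0, -0.81]}
    - {"hand": 0, "linear": [29.2, 13.6, 6.3], "dr": [0, 0, -0.89]}

```text
time_s: 2.15
tcp_pos: [669.2, -90.9, 129.4]
ee_rot: [0.467, 0.884, -0.0, 0.0]
contact_force: [-0.2, -0.3, -0.1]
width: 0.0
gripper_force: 0.0
```

Run:
```python
from h import *
pose(); save("side1.png","side",(180,90,400,255),3.5)
print((proj([[*at(119,-56),130]],"side")-[180,90])*3.5, (proj(ring(HUB,np.radians(11.6),56),"side")-[180,90])*3.5)
s=(*at(119,-56),130,124); print(rel(s,(*at(119,-56),38,124)))
```

```text
t 2.15 tcp [669.2 -90.9 129.4] th 124.3 zax [ 0. -0. -1.] F [-0.2 -0.3 -0.1] w 7.70089395373321e-05 j [ 0.36  0.88 -0.6   1.45  0.55  0.98  0.22]
[[308.80531135  56.91385811]] [[148.31507868 252.52882379]
 [158.08791287 345.54180734]
 [285.54852992 407.26052377]
 [452.09143084 389.81732847]
 [540.30590791 307.12481026]
 [505.66726927 218.47816761]
 [385.09739526 171.52224989]
 [243.56785296 184.54700096]]
[ 0.   0.   9.2 -0. ]
```

View pics/side1.png

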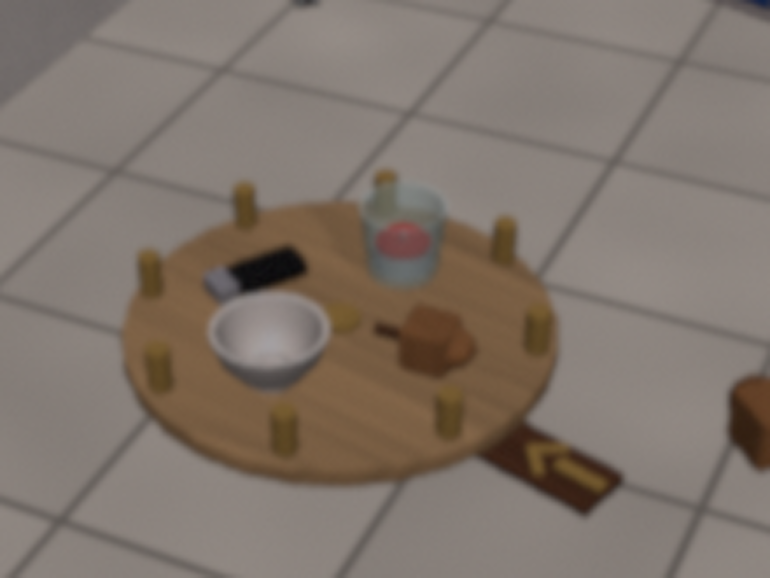

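The side crop shows pegs matching my model. The dark fingertip at (305,0) is higher than predicted (309,57), so I'm checking that in both views.

Run:
```python
from h import *
a=cv2.cvtColor(grab_frame("side"),cv2.COLOR_RGB2BGR)[20:260,160:430];b=cv2.cvtColor(grab_frame("top"),cv2.COLOR_RGB2BGR)[60:300,240:510]
cv2.imwrite("pics/both1.png",cv2.resize(np.hstack([a,b]),None,fx=1.48,fy=1.48)); pose()
p=get_state()["tcp_pos"];print((proj([p],"side")-[160,20])*1.48,(proj([p])-[240,60])*1.48+[400,0])
```

```text
t 2.3 tcp [668.5 -88.7 128.4] th 124.3 zax [-0.002  0.002 -1.   ] F [-0.5 -0.9 -0.4] w -0.0008418108087552595 j [ 0.36  0.88 -0.6   1.45  0.55  0.98  0.22]
[[159.09019957 129.95135178]] [[590.9611737  108.18278073]]
```

View pics/both1.png

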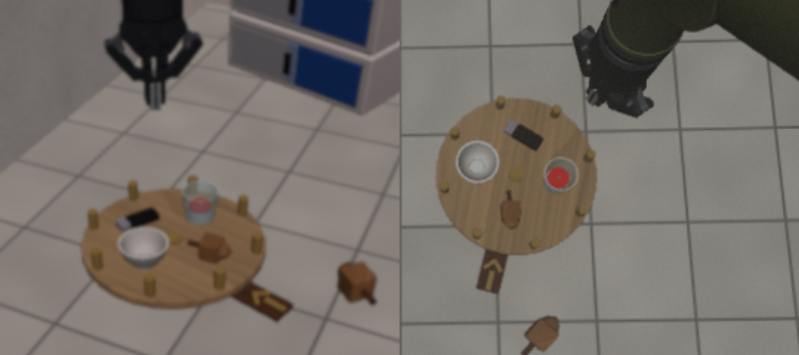

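The side half shows the fingertip at (154,108), predicted (159,130). In the top half the tip is near (595,98), partly hidden. I'm triangulating the offset.

Run:
```python
from h import *
for tp in [(371.8,126.2),(374,130),(369,126)]:
    f=lambda p:np.concatenate([proj([p],"side")[0]-(264.1,93),proj([p])[0]-tp])
    r=least_squares(f,[668,-90,130]);print(r.x,r.fun.round(1))
print(unproj([(264.1,93)],130,"side"),unproj([(264.1,93)],150,"side"))
```

```text
[672.22812677 -86.3712711  161.36614768] [ 0.8  0.2 -0.3 -0.7]
[669.25660256 -89.60400871 159.23154911] [ 2.9  0.8 -1.  -2.8]
[670.28973766 -80.33990024 164.96435975] [ 0.2  0.1 -0.1 -0.2]
[[ 702.30088775 -140.1204596   130.        ]] [[ 684.28356024 -105.95179661  150.        ]]
```

xy agrees, but the visible tip looks ~30 mm higher than the TCP. I'll descend in steps and watch the force.

Call:
step_arm:
  commands:
    - {"hand": 0, "linear": [0, 0, 1], "dr": [0, 0, 0]}
    - {"hand": 0, "linear": [0, 0, 2], "dr": [0, 0, 0]}
    - {"hand": 0, "linear": [0, 0, 3], "dr": [0, 0, 0]}
    - {"hand": 0, "linear": [0, 0, 4], "dr": [0, 0, 0]}
    - {"hand": 0, "linear": [0, 0, 5], "dr": [0, 0, 0]}
    - {"hand": 0, "linear": [0, 0, 5.5], "dr": [0, 0, 0]}
    - {"hand": 0, "linear": [0, 0, 5.5], "dr": [0, 0, 0]}
    - {"hand": 0, "linear": [0, 0, 5.5], "dr": [0, 0, 0]}
    - {"hand": 0, "linear": [0, 0, 5.5], "dr": [0, 0, 0]}
    - {"hand": 0, "linear": [0, 0, 5.5], "dr": [0, 0, 0]}

```text
time_s: 3.3
tcp_pos: [668.9, -91.9, 75.4]
ee_rot: [0.469, 0.883, 0.0, 0.0]
contact_force: [0.2, 0.6, -0.2]
width: -0.0
gripper_force: 0.0
```

Run:
```python
from h import *
pose(); save("side2.png","side",(200,60,360,180),5)
p=get_state()["tcp_pos"];print((proj([p,p+[0,0,30]],"side")-[200,60])*5)
```

```text
t 3.3 tcp [668.9 -91.9  75.4] th 124.1 zax [ 0.001 -0.    -1.   ] F [ 0.2  0.6 -0.2] w -0.00037567447380730155 j [ 0.35  0.95 -0.57  1.48  0.59  0.89  0.18]
[[343.3898321  347.32787723]
 [341.67256072 284.93056775]]
```

View pics/side2.png

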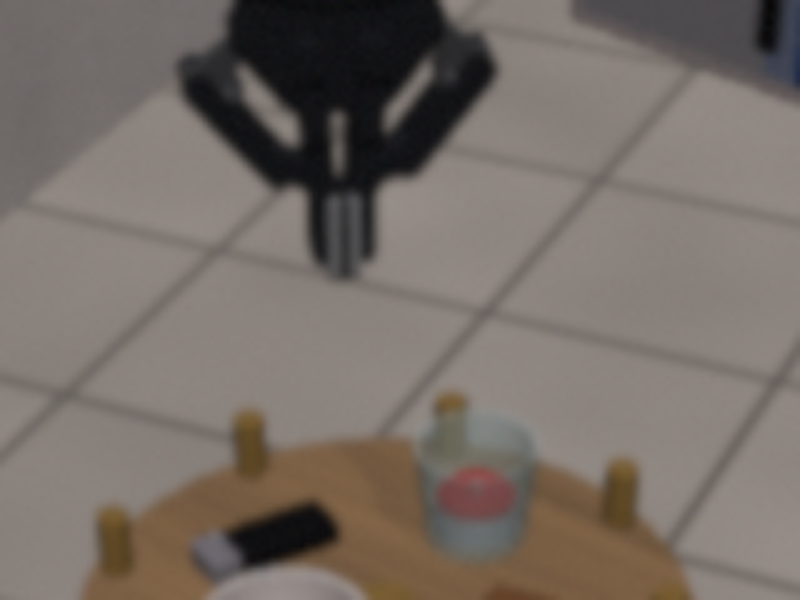

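The side crop shows the closed tip at (343,272), about 35 mm above the predicted TCP spot (343,347), with xy fine. I'll go to TCP z≈33 and look.

Call:
step_arm:
  commands:
    - {"hand": 0, "linear": [0, 0, 1], "dr": [0, 0, 0]}
    - {"hand": 0, "linear": [0, 0, 2], "dr": [0, 0, 0]}
    - {"hand": 0, "linear": [0, 0, 2.7], "dr": [0, 0, 0]}
    - {"hand": 0, "linear": [0, 0, 3.2], "dr": [0, 0, 0]}
    - {"hand": 0, "linear": [0, 0, 3.6], "dr": [0, 0, 0]}
    - {"hand": 0, "linear": [0, 0, 3.9], "dr": [0, 0, 0]}
    - {"hand": 0, "linear": [0, 0, 4.1], "dr": [0, 0, 0]}
    - {"hand": 0, "linear": [0, 0, 4.1], "dr": [0, 0, 0]}
    - {"hand": 0, "linear": [0, 0, 4.1], "dr": [0, 0, 0]}
    - {"hand": 0, "linear": [0, 0, 4.1], "dr": [0, 0, 0]}

```text
time_s: 4.35
tcp_pos: [668.7, -91.9, 34.2]
ee_rot: [0.469, 0.883, 0.0, 0.0]
contact_force: [-0.6, -1.1, -0.2]
width: -0.005
gripper_force: 0.0
```

Run:
```python
from h import *
pose()
a=cv2.cvtColor(grab_frame("side"),cv2.COLOR_RGB2BGR)[70:250,200:360];b=cv2.cvtColor(grab_frame("top"),cv2.COLOR_RGB2BGR)[90:270,270:430]
cv2.imwrite("pics/both3.png",cv2.resize(np.hstack([a,b]),None,fx=2.5,fy=2.5,interpolation=2))
p=get_state()["tcp_pos"];print((proj([p,p+[0,0,35]],"side")-[200,70])*2.5,(proj([p,p+[0,0,35]])-[270,90])*2.5+[400,0])
```

```text
t 4.35 tcp [668.7 -91.9  34.2] th 124.1 zax [ 0.001 -0.    -1.   ] F [-0.6 -1.1 -0.2] w -0.005066456208652555 j [ 0.34  1.   -0.54  1.5   0.63  0.82  0.16]
[[173.00906815 189.67727655]
 [172.05893834 155.02197082]] [[627.90238214 143.53306568]
 [636.07230802 131.06038551]]
```

View pics/both3.png

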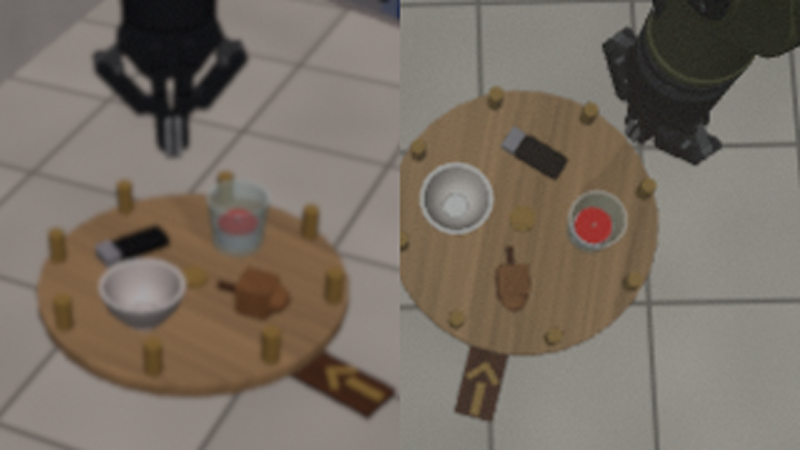

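Both views agree: the visible tip is 35 mm above the reported TCP, at z≈69 in the camera frame (side (172,155) fits TCP+35 exactly). It is still above the pegs, so I'll lower 29 mm more while watching the force.

Call:
step_arm:
  commands:
    - {"hand": 0, "linear": [0, 0, 0.5], "dr": [0, 0, 0]}
    - {"hand": 0, "linear": [0, 0, 1], "dr": [0, 0, 0]}
    - {"hand": 0, "linear": [0, 0, 1.5], "dr": [0, 0, 0]}
    - {"hand": 0, "linear": [0, 0, 1.9], "dr": [0, 0, 0]}
    - {"hand": 0, "linear": [0, 0, 2.2], "dr": [0, 0, 0]}
    - {"hand": 0, "linear": [0, 0, 2.5], "dr": [0, 0, 0]}
    - {"hand": 0, "linear": [0, 0, 2.7], "dr": [0, 0, 0]}
    - {"hand": 0, "linear": [0, 0, 2.9], "dr": [0, 0, 0]}
    - {"hand": 0, "linear": [0, 0, 2.9], "dr": [0, 0, 0]}
    - {"hand": 0, "linear": [0, 0, 2.9], "dr": [0, 0, 0]}

```text
time_s: 5.45
tcp_pos: [668.5, -91.9, 5.0]
ee_rot: [0.469, 0.883, 0.0, 0.0]
contact_force: [0.8, -0.2, 0.5]
width: -0.002
gripper_force: 0.0
```

Run:
```python
from h import *
pose()
a=cv2.cvtColor(grab_frame("side"),cv2.COLOR_RGB2BGR)[70:250,200:360];b=cv2.cvtColor(grab_frame("top"),cv2.COLOR_RGB2BGR)[90:270,270:430]
cv2.imwrite("pics/both4.png",cv2.resize(np.hstack([a,b]),None,fx=2.5,fy=2.5,interpolation=2))
p=get_state()["tcp_pos"];print((proj([p,p+[0,0,35]],"side")-[200,70])*2.5,(proj([p,p+[0,0,35]])-[270,90])*2.5+[400,0])
s=(668.7,-91.9,5,124.1)
for a in range(-60,-171,-5): print(a,rel(s,(*at(119,a),5,a+180)))
```

```text
t 5.45 tcp [668.5 -91.9   5. ] th 124.1 zax [ 0. -0. -1.] F [ 0.8 -0.2  0.5] w -0.0018261883319260865 j [ 0.33  1.03 -0.52  1.51  0.65  0.78  0.14]
[[173.7727326  217.27904521]
 [172.85622343 183.85715579]] [[621.62071546 153.16281825]
 [629.2831538  141.46511049]]
-60 [-0.01 -0.87 -0.    0.07]
-65 [ 0.11 -1.9  -0.    0.16]
-70 [ 0.32 -2.91 -0.    0.25]
-75 [ 0.61 -3.91 -0.    0.33]
-80 [ 0.99 -4.87 -0.    0.42]
-85 [ 1.46 -5.8  -0.    0.51]
-90 [ 2.   -6.69 -0.    0.6 ]
-95 [ 2.62 -7.52 -0.    0.68]
-100 [ 3.31 -8.3  -0.    0.77]
-105 [ 4.07 -9.01 -0.    0.86]
-110 [ 4.88 -9.65 -0.    0.94]
-115 [  5.75 -10.23  -0.     1.03]
-120 [  6.66 -10.72  -0.     1.12]
-125 [  7.61 -11.13  -0.     1.21]
-130 [  8.6  -11.46  -0.     1.29]
-135 [  9.61 -11.7   -0.     1.38]
-140 [ 10.63 -11.85  -0.     1.47]
-145 [ 11.67 -11.91  -0.     1.56]
-150 [ 12.71 -11.88  -0.     1.64]
-155 [ 13.74 -11.77  -0.     1.73]
-160 [ 14.76 -11.56  -0.     1.82]
-165 [ 15.75 -11.26  -0.     1.9 ]
-170 [ 16.72 -10.88  -0.     1.99]
```

View pics/both4.png

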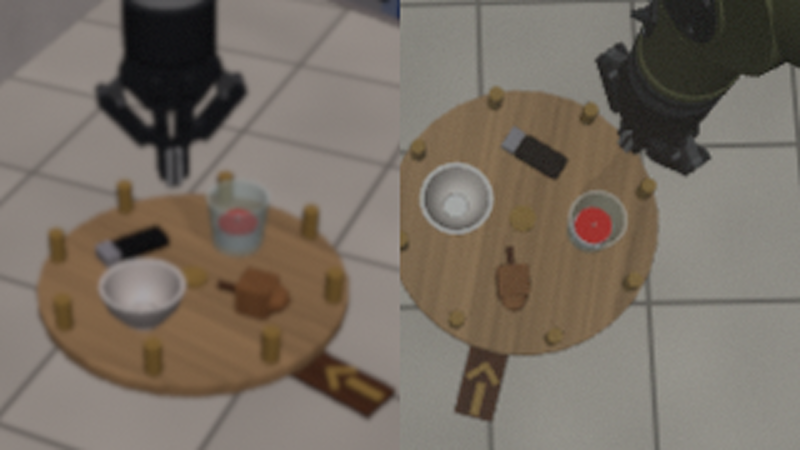

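At z≈40 (side (173,184)) there's no force and the fingers sit between the two pegs. Start pushing clockwise slowly.

Call:
step_arm:
  commands:
    - {"hand": 0, "linear": [0, -0.87, 0], "dr": [0, 0, 0.07]}
    - {"hand": 0, "linear": [0.05, -1.4, 0], "dr": [0, 0, 0.115]}
    - {"hand": 0, "linear": [0.11, -1.9, 0], "dr": [0, 0, 0.16]}
    - {"hand": 0, "linear": [0.2, -2.4, 0], "dr": [0, 0, 0.205]}
    - {"hand": 0, "linear": [0.32, -2.91, 0], "dr": [0, 0, 0.25]}
    - {"hand": 0, "linear": [0.46, -3.41, 0], "dr": [0, 0, 0.29]}
    - {"hand": 0, "linear": [0.61, -3.91, 0], "dr": [0, 0, 0.33]}
    - {"hand": 0, "linear": [0.79, -4.4, 0], "dr": [0, 0, 0.375]}
    - {"hand": 0, "linear": [0.99, -4.87, 0], "dr": [0, 0, 0.42]}
    - {"hand": 0, "linear": [1.22, -5.34, 0], "dr": [0, 0, 0.465]}

```text
time_s: 6.55
tcp_pos: [618.0, -111.6, 5.3]
ee_rot: [0.66, 0.751, 0.001, 0.001]
contact_force: [0.8, 0.3, -0.1]
width: 0.002
gripper_force: 0.4
```

```bash
cat >> h.py <<'E'
def redcup():
    im=grab_frame("top").astype(int);m=((im[...,0]>120)&(im[...,1]<90)&(im[...,2]<100))
    ys,xs=np.nonzero(m[100:260,250:390]);c=np.array([xs.mean()+250,ys.mean()+100])
    w=unproj([c],45)[0];d=w[:2]-HUB
    print("red n",len(xs),c.round(1),w.round(1),"ang",np.degrees(np.arctan2(d[1],d[0])).round(1),"r",np.hypot(*d).round(1))
E
python3 - <<'E'
from h import *
pose(); redcup()
s=(*at(119,-82.5),5,97.5)
for a in np.arange(-85,-161,-5): print(a,rel(s,(*at(119,a),5,a+180)))
E
```

```text
t 6.55 tcp [ 618.  -111.6    5.3] th 97.3 zax [ 0.002  0.    -1.   ] F [ 0.8  0.3 -0.1] w 0.001599496546303875 j [ 0.31  0.97 -0.38  1.67  0.56  0.61 -0.25]
red n 179 [345.1 186.1] [576.3 -49.1  45. ] ang -115.0 r 61.0
-85 [ 0.01 -0.52 -0.    0.04]
-90 [ 0.1  -1.55 -0.    0.13]
-95 [ 0.28 -2.58 -0.    0.22]
-100 [ 0.55 -3.58 -0.    0.31]
-105 [ 0.91 -4.55 -0.    0.39]
-110 [ 1.34 -5.49 -0.    0.48]
-115 [ 1.86 -6.39 -0.    0.57]
-120 [ 2.46 -7.24 -0.    0.65]
-125 [ 3.13 -8.04 -0.    0.74]
-130 [ 3.86 -8.77 -0.    0.83]
-135 [ 4.66 -9.44 -0.    0.92]
-140 [  5.51 -10.04  -0.     1.  ]
-145 [  6.41 -10.56  -0.     1.09]
-150 [  7.35 -10.99  -0.     1.18]
-155 [  8.32 -11.35  -0.     1.27]
-160 [  9.32 -11.62  -0.     1.35]
```

Call:
step_arm:
  commands:
    - {"hand": 0, "linear": [0.01, -0.52, 0], "dr": [0, 0, 0.04]}
    - {"hand": 0, "linear": [0.1, -1.55, 0], "dr": [0, 0, 0.13]}
    - {"hand": 0, "linear": [0.28, -2.58, 0], "dr": [0, 0, 0.22]}
    - {"hand": 0, "linear": [0.55, -3.58, 0], "dr": [0, 0, 0.31]}
    - {"hand": 0, "linear": [0.91, -4.55, 0], "dr": [0, 0, 0.39]}
    - {"hand": 0, "linear": [1.34, -5.49, 0], "dr": [0, 0, 0.48]}
    - {"hand": 0, "linear": [1.86, -6.39, 0], "dr": [0, 0, 0.57]}
    - {"hand": 0, "linear": [2.46, -7.24, 0], "dr": [0, 0, 0.65]}
    - {"hand": 0, "linear": [3.13, -8.04, 0], "dr": [0, 0, 0.74]}
    - {"hand": 0, "linear": [3.5, -8.4, 0], "dr": [0, 0, 0.785]}

```text
time_s: 7.6
tcp_pos: [529.4, -87.3, 5.2]
ee_rot: [0.897, 0.442, 0.0, -0.0]
contact_force: [-0.1, -0.7, -0.9]
width: 0.001
gripper_force: 0.5
```

Run:
```python
from h import *
pose(); redcup()
s=(*at(119,-127.5),5,52.5)
for a in np.arange(-130,-166,-2.5): print(a,rel(s,(*at(119,a),5,a+180)))
```

```text
t 7.6 tcp [529.4 -87.3   5.2] th 52.4 zax [ 0.  0. -1.] F [-0.1 -0.7 -0.9] w 0.0009642765645963433 j [ 0.15  0.88 -0.12  1.96  0.31  0.32 -0.88]
red n 183 [329.6 200.4] [544.4 -13.5  45. ] ang -161.1 r 61.0
-130.0 [ 0.01 -0.52 -0.    0.04]
-132.5 [ 0.05 -1.04 -0.    0.09]
-135.0 [ 0.1  -1.55 -0.    0.13]
-137.5 [ 0.18 -2.07 -0.    0.17]
-140.0 [ 0.28 -2.58 -0.    0.22]
-142.5 [ 0.41 -3.08 -0.    0.26]
-145.0 [ 0.55 -3.58 -0.    0.31]
-147.5 [ 0.72 -4.07 -0.    0.35]
-150.0 [ 0.91 -4.55 -0.    0.39]
-152.5 [ 1.11 -5.03 -0.    0.44]
-155.0 [ 1.34 -5.49 -0.    0.48]
-157.5 [ 1.59 -5.95 -0.    0.52]
-160.0 [ 1.86 -6.39 -0.    0.57]
-162.5 [ 2.15 -6.83 -0.    0.61]
-165.0 [ 2.46 -7.24 -0.    0.65]
```

Call:
step_arm:
  commands:
    - {"hand": 0, "linear": [0.01, -0.52, 0], "dr": [0, 0, 0.04]}
    - {"hand": 0, "linear": [0.05, -1.04, 0], "dr": [0, 0, 0.09]}
    - {"hand": 0, "linear": [0.1, -1.55, 0], "dr": [0, 0, 0.13]}
    - {"hand": 0, "linear": [0.18, -2.07, 0], "dr": [0, 0, 0.17]}
    - {"hand": 0, "linear": [0.28, -2.58, 0], "dr": [0, 0, 0.22]}
    - {"hand": 0, "linear": [0.41, -3.08, 0], "dr": [0, 0, 0.26]}
    - {"hand": 0, "linear": [0.55, -3.58, 0], "dr": [0, 0, 0.31]}
    - {"hand": 0, "linear": [0.55, -3.58, 0], "dr": [0, 0, 0.31]}
    - {"hand": 0, "linear": [0.55, -3.58, 0], "dr": [0, 0, 0.31]}
    - {"hand": 0, "linear": [0.55, -3.58, 0], "dr": [0, 0, 0.31]}

```text
time_s: 8.65
tcp_pos: [504.5, -61.9, 4.8]
ee_rot: [0.954, 0.298, -0.0, 0.0]
contact_force: [-0.6, 0.9, -0.5]
width: -0.0
gripper_force: 0.0
```

Run:
```python
from h import *
pose(); redcup()
s=(*at(119,-145),5,35)
for a in np.arange(-147.5,-166,-2.5): print(a,rel(s,(*at(119,a),5,a+180)))
```

```text
t 8.65 tcp [504.5 -61.9   4.8] th 34.7 zax [-0. -0. -1.] F [-0.6  0.9 -0.5] w -0.00036481057394623974 j [ 0.06  0.86 -0.05  2.05  0.16  0.23 -1.09]
red n 168 [320.9 202.3] [540.5   6.   45. ] ang -179.8 r 61.6
-147.5 [ 0.01 -0.52 -0.    0.04]
-150.0 [ 0.05 -1.04 -0.    0.09]
-152.5 [ 0.1  -1.55 -0.    0.13]
-155.0 [ 0.18 -2.07 -0.    0.17]
-157.5 [ 0.28 -2.58 -0.    0.22]
-160.0 [ 0.41 -3.08 -0.    0.26]
-162.5 [ 0.55 -3.58 -0.    0.31]
-165.0 [ 0.72 -4.07 -0.    0.35]
```

Call:
step_arm:
  commands:
    - {"hand": 0, "linear": [0.01, -0.4, 0], "dr": [0, 0, 0.03]}
    - {"hand": 0, "linear": [0.03, -0.8, 0], "dr": [0, 0, 0.07]}
    - {"hand": 0, "linear": [0.06, -1.2, 0], "dr": [0, 0, 0.1]}
    - {"hand": 0, "linear": [0.1, -1.55, 0], "dr": [0, 0, 0.13]}
    - {"hand": 0, "linear": [0.14, -1.8, 0], "dr": [0, 0, 0.15]}
    - {"hand": 0, "linear": [0.18, -2.07, 0], "dr": [0, 0, 0.17]}
    - {"hand": 0, "linear": [0.28, -2.58, 0], "dr": [0, 0, 0.22]}
    - {"hand": 0, "linear": [0.28, -2.58, 0], "dr": [0, 0, 0.22]}
    - {"hand": 0, "linear": [0.28, -2.58, 0], "dr": [0, 0, 0.22]}
    - {"hand": 0, "linear": [0.28, -2.58, 0], "dr": [0, 0, 0.22]}

```text
time_s: 9.7
tcp_pos: [492.2, -39.0, 4.9]
ee_rot: [0.981, 0.192, 0.0, 0.0]
contact_force: [0.5, 0.3, 0.3]
width: -0.002
gripper_force: 0.0
```

Run:
```python
from h import *
pose(); redcup()
a=cv2.cvtColor(grab_frame("side"),cv2.COLOR_RGB2BGR)[100:280,200:380];b=cv2.cvtColor(grab_frame("top"),cv2.COLOR_RGB2BGR)[110:290,240:420]
cv2.imwrite("pics/both5.png",cv2.resize(np.hstack([a,b]),None,fx=2.2,fy=2.2,interpolation=2))
t=[[*at(62,164.3),45],[*at(62,164.3),73],[*at(135,164.3),10]]
print((proj(t,"side")-[200,100])*2.2,(proj(t)-[240,110])*2.2+[396,0])
```

```text
t 9.7 tcp [492.2 -39.    4.9] th 22.1 zax [ 0. -0. -1.] F [0.5 0.3 0.3] w -0.0016424615936599357 j [-0.01  0.86 -0.01  2.09  0.04  0.19 -1.24]
red n 163 [314.3 201.4] [542.7  20.6  45. ] ang 166.4 r 61.1
[[223.28432617 191.28858598]
 [223.98425222 165.39104056]
 [288.66068405 258.03130488]] [[556.9943408  201.52153066]
 [559.42055661 196.43090757]
 [537.25623262 274.5729675 ]]
```

View pics/both5.png

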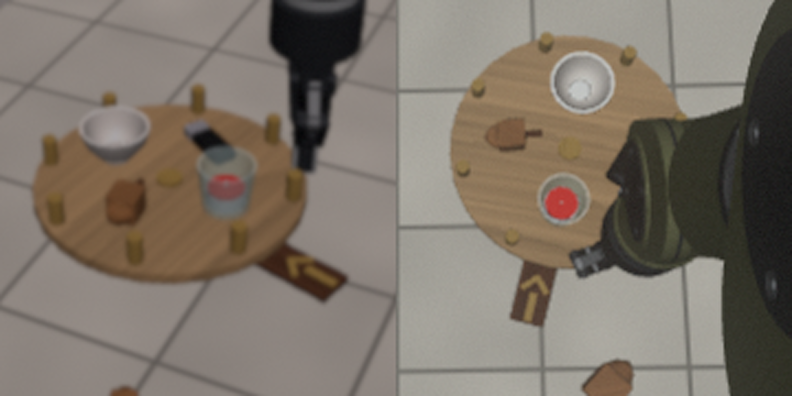

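The crop shows the cup nearly at the arrow, with the finger on the peg at side (300,165). Visible top pegs are (546,43), (629,55), (478,90), (463,169), (513,237), which I'll use to fit the plate phase.

Run:
```python
from h import *
px=np.array([(546,43),(629,55),(478,90),(463,169),(513,237)],float);px=(px-[396,0])/2.2+[240,110]
def f(p):
    q=proj(ring(HUB,p[0])); return np.concatenate([x-q[np.argmin(((q-x)**2).sum(1))] for x in px])
r=least_squares(f,[np.radians(9)]);print(np.degrees(r.x)%45,"target 6.8",r.fun.round(1))
s=(*at(119,-158),5,22)
print(rel(s,(*at(119,-160.5),5,19.5)),rel(s,(*at(119,-156),5,24)),rel(s,(*at(175,-156),5,24)))
```

```text
[11.84394558] target 6.8 [ 0.3  0.5  0.6  0.1  0.1  0.8 -0.3  0.2 -0.   0. ]
[ 0.01 -0.52 -0.    0.04] [ 0.01  0.42 -0.   -0.03] [-5.59  0.61 -0.   -0.03]
```

Call:
step_arm:
  commands:
    - {"hand": 0, "linear": [0, -0.2, 0], "dr": [0, 0, 0.015]}
    - {"hand": 0, "linear": [0, -0.4, 0], "dr": [0, 0, 0.03]}
    - {"hand": 0, "linear": [0.01, -0.52, 0], "dr": [0, 0, 0.04]}
    - {"hand": 0, "linear": [0.02, -0.65, 0], "dr": [0, 0, 0.055]}
    - {"hand": 0, "linear": [0.02, -0.78, 0], "dr": [0, 0, 0.065]}
    - {"hand": 0, "linear": [0.02, -0.78, 0], "dr": [0, 0, 0.065]}
    - {"hand": 0, "linear": [0.02, -0.78, 0], "dr": [0, 0, 0.065]}
    - {"hand": 0, "linear": [0.02, -0.4, 0], "dr": [0, 0, 0.065]}
    - {"hand": 0, "linear": [-0.5, 0, 0], "dr": [0, 0, 0.065]}
    - {"hand": 0, "linear": [-1.5, 0, 0], "dr": [0, 0, 0.065]}

```text
time_s: 10.85
tcp_pos: [478.8, -45.5, 4.9]
ee_rot: [0.987, 0.159, 0.001, 0.0]
contact_force: [-0.2, -0.1, -0.1]
width: -0.002
gripper_force: 0.0
```

Call:
step_arm:
  commands:
    - {"hand": 0, "linear": [0, 0, -1], "dr": [0, 0, 0]}
    - {"hand": 0, "linear": [0, 0, -3], "dr": [0, 0, 0]}
    - {"hand": 0, "linear": [0, 0, -5], "dr": [0, 0, 0]}
    - {"hand": 0, "linear": [0, 0, -7], "dr": [0, 0, 0]}
    - {"hand": 0, "linear": [0, 2, -8], "dr": [0, 0, 0]}
    - {"hand": 0, "linear": [0, 5, -9], "dr": [0, 0, 0]}
    - {"hand": 0, "linear": [0, 9, -9], "dr": [0, 0, 0]}
    - {"hand": 0, "linear": [0, 13, -9], "dr": [0, 0, 0]}
    - {"hand": 0, "linear": [0, 17, -9], "dr": [0, 0, 0]}
    - {"hand": 0, "linear": [0, 20, -9], "dr": [0, 0, 0]}

```text
time_s: 11.85
tcp_pos: [541.2, -237.7, 95.8]
ee_rot: [0.987, 0.159, 0.0, 0.001]
contact_force: [0.4, 0.3, 0.4]
width: -0.002
gripper_force: 0.0
```

Run:
```python
from h import *
pose(); redcup(); save("top6.png","top",(250,110,400,270),3.7)
```

```text
t 11.85 tcp [ 541.2 -237.7   95.8] th 18.2 zax [ 0.001 -0.002 -1.   ] F [0.4 0.3 0.4] w -0.0016349509597180754 j [ 0.37  0.77 -0.06  1.76  0.07  0.61 -0.99]
red n 178 [313.5 201.4] [542.8  22.3  45. ] ang 164.8 r 61.4
```

View pics/top6.png

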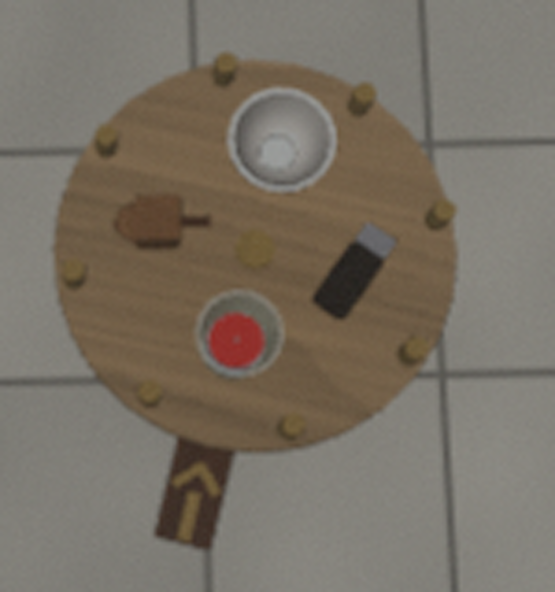

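The crop shows the cup at (238,335), about on the arrow line. Red-candle angle is 164.8° against 164.3° for the arrow, and the peg phase is within 2°. Everything is on the plate and the arm is clear.

```bash
python3 -c "
from plant import *
print(close_job())"
```

```text
the job is handed in; nothing more can be done
None
```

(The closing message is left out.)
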